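# Ready the pipette over the tip box

### The job

Draw the pipette out of its inclined stand, turn it upright with the nozzle pointing straight down, and hold it over the middle of the open tip box, its nozzle a few centimetres above the tips and touching nothing. The program finishes while the gripper is still holding the pipette there, and the timer, bottle and marker are left where they are.

Things in the scene. Friction and masses are not known exactly. Their poses are not given: they have to be found in the camera images.
- pipette: Pipette, 258 mm long, about 90 g. Origin mid-length on its underside; own +y runs from nozzle to plunger, z off the underside, centre line at z = 12.5 mm. Grip part 22 mm wide (x), 25 thick (z), y = -2 to 103 mm; plunger (radius 7) to y = 129, thin shaft to y = -129. Starts loose in the stand, leaning 45 degrees: nozzle low and near the robot, plunger high and away, own x level
- grip (a point): Point on the pipette's centre line at y = +75 mm, on the bare upper part of the grip body, a good place to grasp across the 22 mm width; 204 mm from the nozzle. In the stand it is about 167 mm above the table.
- nozzle (a point): Lower end of the pipette's white shaft, on the centre line at y = -129 mm.
- pipette_stand: Stand fixed to the table: white base 190 x 80 x 10 mm, two 11 mm wide posts and a 12 mm wide rail rising at 45 degrees along own +x (away from the robot). The pipette lies on the rail, its shoulder on a stop; grey cheeks (33 mm over all) flank only the lowest 34 mm of the grip part. Lifted straight up 50 mm, the pipette is clear of it. Origin: centre of the base's underside
- tip_box: Open blue tip box without lid, fixed to the table, 88 x 124 mm, 56 mm high up to the ends of the white tips that stand in it. Origin: centre of the underside
- rack_centre (a point): Middle of the tip rack of the tip box, level with the upper ends of the tips, 56 mm above the table.
- timer: Small white timer lying on its back, 66 x 66 x 20 mm, origin under its centre. Bystander.
- bottle: Small reagent bottle with orange cap, 40 mm diameter, 85 mm high, origin under its centre. Bystander.
- marker: Red and white marker pen lying on the table, 135 mm long, 16 mm thick, origin under its centre. Bystander.

How it is judged:
By the outcome, as a careful person would: the job done as asked, in the order asked, and still so for the second after the job is handed in, while the arm keeps its last pose, push and grip.
It also fails if it takes over 48 s, if anything falls off the work surface, if the arm or the gripper's body presses on something with over 40 N, if the wrist force passes 120 N, or if a joint passes its speed limit or range.

### The arm

A 6-joint arm with a two-finger parallel gripper is mounted at the origin on a cart in front of the work surface, level with it; the furniture and walls round the work are solid. World frame = base frame: x ahead of the robot, y to its left, z up, the work surface at z = 0. Lengths are in m, angles in rad, forces in N, time in s.
With the tool pointing down it reaches from about 0.375 to 0.9 m from the base axis. Payload 3.1 kg.
Tool frame: the origin (TCP) lies at the very end of the fingers, on their centre line; the grasp point (between the pads) lies 19 mm behind it (grip_depth is the distance from the TCP to the grasp point, in m); z points along the fingers, y is the line along which they close (so a half turn about z gives the same grasp; the last joint's range is limited). The gripper opens to 85 mm and grips with 20 to 120 N. Pads are 22 mm wide; open, the fingers measure 114 mm over their backs; the gripper's body (76 mm by 85 mm) begins 54 mm behind the grasp point. The pads swing forward as they close: fully open they stand 13 mm farther back than shut.
Start: joints at [0.931, 0.527, 1.433, -0, 1.181, -0.178], TCP at [0.278, 0.56, 0.231] pointing down, gripper open.
Joint ranges: [-3.08, 3.08], [-0.75, 2.2], [0.22, 2.44], [-1.43, 4.57], [0, 2.65], [-2.85, 2.85]. Speed limits (rad/s): [2.79, 2.79, 3.14, 3.14, 3.14, 3.14].

### API

Orientations are given as a unit quaternion [x, y, z, w].
In Python, from station import * gives the robot as it stands.
- The arm moves only by the tool apply_moves, never from a script. Its argument "plan" is a list of rows, each a list of 7 numbers: the shift along the tool's x, y, z in m, then the turn, a rotation vector about the tool's x, y, z in rad, then the gripper command: -1 is fully open, 1 is shut, values between are in proportion. In form: [[dx, dy, dz, wx, wy, wz, jaw], ...]. A call has 1 to 8 rows; each row shifts and turns the commanded pose from where the row before left it, along the tool's axes as they then stand; what a row does not reach is not made up. A row lasts 1/8 s, in which the tool goes at most 62.5 mm and 10.7 degrees, less where a joint would pass 70% of its speed; a pose out of reach is approached as far as the arm can. A call is refused whole if a number of a shift passes 0.0625 or a number of a turn 0.188, either way. A call with a gripper value outside its range is refused whole. The fingers move at their own pace and stop on an object; "force" is the grip in N (left out, the last holds). Time passes only in rows, so rows that do not move let the fingers close. It gives the time, the measured TCP pose, the force, the opening and the grip force at its end, in the units of the state.
- sense(): the state, without advancing time (a new reading comes with each control period).
- snapshot(name): name is "side" or "top"; returns the picture (480x640x3 uint8, red, green, blue); there is no depth.
- calibration(name): a dict with "camera_matrix" (3x3 intrinsics, pixels), "R" (3x3) and "t" (3): a world point X has camera coordinates R X + t. Camera axes: x right, y down, z forward; pixel columns grow to the right and rows downward; lengths in m; the calibration is good to about 2 mm. A picture is of the moment at which its call begins. calibration takes no time and is no camera call.
- sign_off(): hands the job in; it is judged then, once.
The state is a dict: "t": time; "q": joint angles; "qd": joint speeds; "tau": joint torques, N m; "tcp_pos": TCP position; "tool_rot": TCP orientation; "force": force on the tool from outside, world axes, zero at the start; "ft_torque": the same for the moment, N m; "finger_gap": opening from 0.0 (shut) to 1.0 (fully open); "gripper_force": force on a finger pad.
Only numpy, scipy, OpenCV 4.12 (cv2) and the standard library are available. Lean on these libraries where they do the work, as an engineer would, in place of code of your own. Each camera call takes 0.05 s, during which the arm holds its last target. There are 200 camera calls.

## Working session

There is one attempt and no reset: what is moved stays moved. The work goes in short steps, Python scripts to look and compute and a tool call to move; the robot and the scene stay as the last step left them, time stands still between calls to the robot, and variables do not carry over. Pictures are saved under pics/ and viewed, at most 10 in all, crops included, and the job is handed in when it is done.

Besides the shell and the picture viewer there is one more tool, called after "Emit:" as name(argument=value, ...), one argument or row to a line, values as JSON. apply_moves: Moves the arm, as the interface text tells. Its arguments: {"type":"object","properties":{"plan":{"type":"array"},"force":{"type":"number"}},"required":["plan"]}

```bash
mkdir -p pics
python3 - <<'E'
from station import *
import cv2
for n in("side","top"):
    im=snapshot(n); cv2.imwrite(f"pics/{n}0.png",im[:,:,::-1]); c=calibration(n); print(n,c)
    R=c["R"];print("campos",-R.T@c["t"])
s=sense();print(s)
E
```

```text
side {'camera_matrix': array([[552.44121536,   0.        , 317.52119934],
       [  0.        , 552.44121536, 234.53495625],
       [  0.        ,   0.        ,   1.        ]]), 'R': array([[ 0.99100798, -0.13345653, -0.00961951],
       [-0.0995979 , -0.6877529 , -0.71908011],
       [ 0.08935009,  0.71357221, -0.69486061]]), 't': array([-0.49022962,  0.21001066,  0.88113719])}
campos [ 0.42800839 -0.54974392  0.75856624]
top {'camera_matrix': array([[500.29554731,   0.        , 319.12751603],
       [  0.        , 500.29554731, 244.00719899],
       [  0.        ,   0.        ,   1.        ]]), 'R': array([[-0.01635048, -0.99971022, -0.01766759],
       [-0.99011155,  0.01865065, -0.13903697],
       [ 0.13932619,  0.01521956, -0.99012958]]), 't': array([0.14473059, 0.49643817, 0.94743316])}
campos [0.36189333 0.12101024 1.00966189]
{'t': 0.1, 'q': array([ 9.31461868e-01,  5.28365213e-01,  1.43378452e+00,  4.62392061e-06,
        1.18138543e+00, -1.78506572e-01]), 'qd': array([-0.00062477, -0.00095226, -0.00266138,  0.00126718, -0.00067395,
        0.00192573]), 'tau': array([ 4.74050665e-06, -4.43299055e+01, -1.78589630e+01, -2.00702734e-04,
        3.79034725e-03, -1.24467519e-06]), 'tcp_pos': array([0.27751716, 0.55929009, 0.23043308]), 'tool_rot': array([ 2.28381296e-01,  9.73571282e-01, -8.90321557e-04, -3.88149559e-04]), 'force': array([-0.43774858,  0.63054544,  0.75775065]), 'ft_torque': array([0.00269097, 0.03040315, 0.06002793]), 'gripper_force': 0.0, 'finger_gap': 1.0025752119092801}
```

View pics/top0.png

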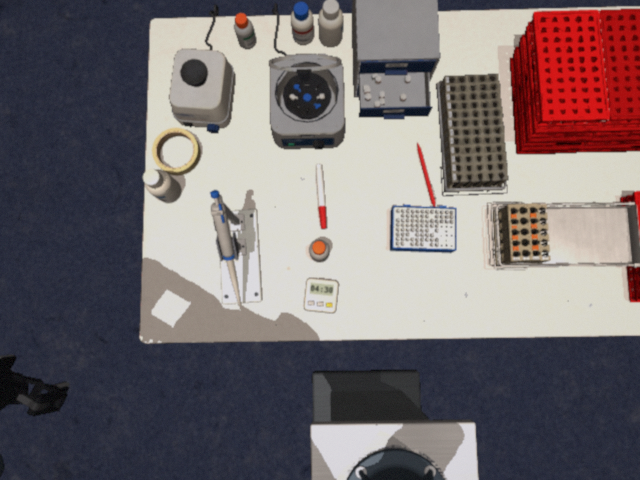

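View pics/side0.png

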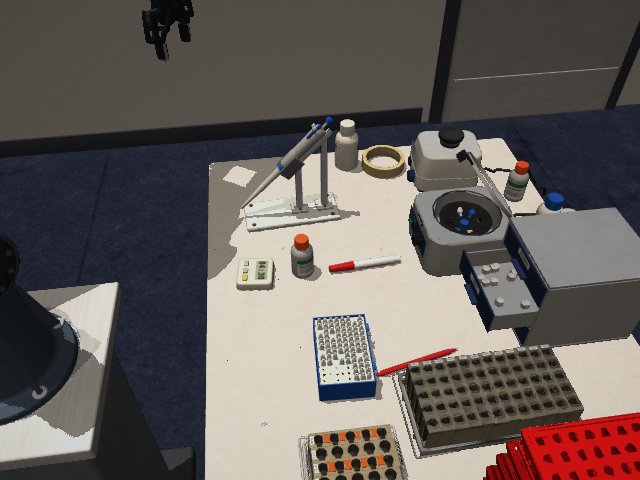

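```bash
python3 - <<'E'
import cv2,numpy as np
t=cv2.imread("pics/top0.png");s=cv2.imread("pics/side0.png")
a=cv2.resize(t[180:320,195:285],None,fx=4,fy=4,interpolation=cv2.INTER_CUBIC)
b=cv2.resize(s[110:235,235:345],None,fx=4,fy=4,interpolation=cv2.INTER_CUBIC)
o=np.zeros((560,800,3),np.uint8);o[:560,:360]=a;o[:500,360:800]=b
cv2.imwrite("pics/crop0.png",o)
E
cat > h.py <<'E'
import numpy as np,cv2
from station import *
def ray(n,uv):
    c=calibration(n);K,R,t=c["camera_matrix"],c["R"],c["t"]
    return -R.T@t, R.T@np.linalg.solve(K,[uv[0],uv[1],1.])
def onz(n,uv,z):
    o,d=ray(n,uv);return o+d*(z-o[2])/d[2]
def tri(a,b):
    o1,d1=ray("top",a);o2,d2=ray("side",b)
    k=np.linalg.lstsq(np.c_[d1,-d2],o2-o1,rcond=None)[0]
    p,q=o1+k[0]*d1,o2+k[1]*d2;return (p+q)/2,np.linalg.norm(p-q)
def proj(n,X):
    c=calibration(n);p=c["camera_matrix"]@(c["R"]@np.asarray(X)+c["t"]);return p[:2]/p[2]
E
python3 - <<'E'
from h import *
for n,(r0,r1,c0,c1) in {"top":(190,270,375,470),"side":(300,410,300,385)}.items():
    im=cv2.imread(f"pics/{n}0.png");h=cv2.cvtColor(im,cv2.COLOR_BGR2HSV)
    m=cv2.inRange(h,(100,120,50),(125,255,255));M=np.zeros_like(m);M[r0:r1,c0:c1]=m[r0:r1,c0:c1]
    p=cv2.findNonZero(M);r=cv2.minAreaRect(p);print(n,r,cv2.boxPoints(r).tolist())
    m2=np.zeros_like(m)
    if n=="top": m2[180:210,200:235]=m[180:210,200:235]
    else: m2[110:135,315:340]=m[110:135,315:340]
    q=cv2.findNonZero(m2)[:,0];print("plunger",q.mean(0),q.min(0),q.max(0))
E
```

```text
top ((421.79168701171875, 227.8724822998047), (61.72924041748047, 44.949058532714844), 1.7357046604156494) [[390.260498046875, 249.40184020996094], [391.6219482421875, 204.47340393066406], [453.3228759765625, 206.34312438964844], [451.96142578125, 251.2715606689453]]
plunger [215.75862069 196.75862069] [211 191] [221 209]
side ((345.1516418457031, 356.66802978515625), (83.9266357421875, 59.39144515991211), 84.80557250976562) [[311.7786865234375, 317.5655822753906], [370.92620849609375, 312.1885070800781], [378.52459716796875, 395.7704772949219], [319.3770751953125, 401.1475524902344]]
plunger [325.30769231 122.06153846] [315 116] [333 131]
```

View pics/crop0.png

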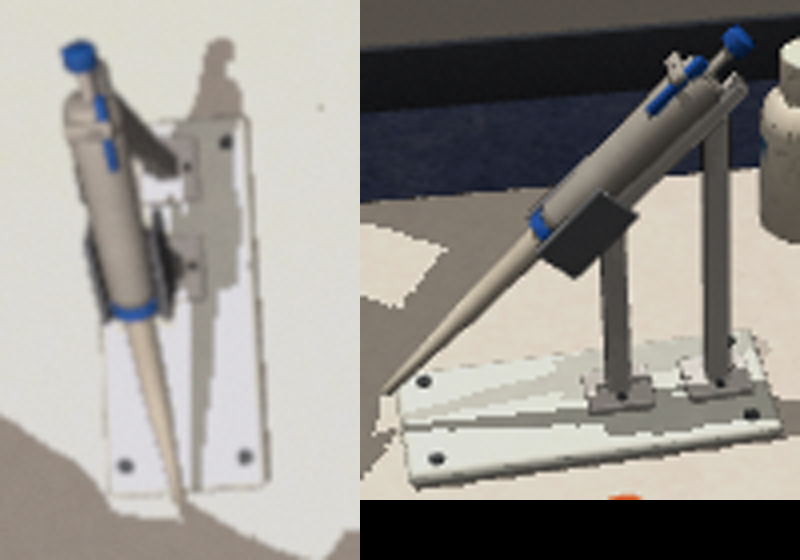

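Run:
```python
from h import *
T=lambda x,y:(x/4+195-.4,y/4+180-.4)
S=lambda x,y:((x-360)/4+235-.4,y/4+110-.4)
for n,a,b in(("noz",T(182,514),S(386,392)),("plg",T(78,52),S(740,37)),("band",T(134,311),S(540,222))):
    print(n,tri(a,b),onz("top",a,{"noz":.023,"plg":.2,"band":.11}[n]))
w=[onz("top",T(*p),.01) for p in((125,466),(245,456),(225,142))]+[onz("side",S(*p),.01) for p in((424,381),(437,458),(752,414))]
print(np.round(w,4))
n=onz("top",T(182,514),.023);
for z in(.195,.205): 
    p=onz("top",T(78,52),z);print("yaw",np.degrees(np.arctan2(p[1]-n[1],p[0]-n[0])),p)
d=w[2]-w[1];print("stand yaw",np.degrees(np.arctan2(d[1],d[0])))
# box
im=cv2.imread("pics/top0.png")
print("box",np.round([onz("top",p,.056)for p in((391,205),(457,207),(456,252),(390,249))],3),np.round([onz("side",p,.056)for p in((313,317),(371,314),(376,386),(318,390))],3))
# timer bottle
print(onz("top",(319,247),.085),onz("top",(322,295),.02),onz("top",(157,183),.1))
```

```text
noz (array([0.37869263, 0.29142508, 0.03485284]), np.float64(0.004390725111306472)) [0.37668208 0.29330639 0.023     ]
plg (array([0.56061336, 0.30329137, 0.21537338]), np.float64(0.0020312612072748686)) [0.56552707 0.30688468 0.2       ]
band (array([0.46429433, 0.29705336, 0.12681696]), np.float64(0.001760218314418863)) [0.4671466  0.30047682 0.11      ]
[[0.4011 0.3242 0.01  ]
 [0.4051 0.2642 0.01  ]
 [0.5647 0.2747 0.01  ]
 [0.399  0.3264 0.01  ]
 [0.4027 0.2668 0.01  ]
 [0.5629 0.2767 0.01  ]]
yaw 4.4295266953498045 [0.5667846  0.30803254 0.195     ]
yaw 3.791148354979447 [0.56426955 0.30573683 0.205     ]
stand yaw 3.735480312256435
box [[ 0.57  -0.005  0.056]
 [ 0.563 -0.132  0.056]
 [ 0.476 -0.126  0.056]
 [ 0.484 -0.     0.056]] [[ 0.486 -0.014  0.056]
 [ 0.578 -0.021  0.056]
 [ 0.559 -0.148  0.056]
 [ 0.477 -0.143  0.056]]
[0.48637583 0.13555348 0.085     ] [0.39964587 0.13222385 0.02      ] [0.61140403 0.43780045 0.1       ]
```

Emit:
apply_moves(
  plan=[
    [0, 0, -0.02, 0, 0, -0.131, -1],
    [0, 0, -0.02, 0, 0, -0.131, -1],
    [0, 0, -0.02, 0, 0, -0.131, -1],
    [0, 0, -0.02, 0, 0, -0.132, -1],
    [-0.0284, -0.034, 0, 0, 0, 0, -1],
    [-0.0284, -0.034, 0, 0, 0, 0, -1],
    [-0.0284, -0.034, 0, 0, 0, 0, -1],
    [-0.0284, -0.034, 0, 0, 0, 0, -1],
  ],
  force=60,
)

```text
t: 1.1
tcp_pos: [0.4005, 0.4301, 0.3108]
tool_rot: [-0.032, 0.999, -0.0, -0.0]
force: [-0.2, 0.2, 0.4]
finger_gap: 0.999
gripper_force: 0.0
```

Emit:
apply_moves(
  plan=[
    [-0.0284, -0.034, 0, 0, 0, 0, -1],
    [-0.0284, -0.034, 0, 0, 0, 0, -1],
    [-0.0284, -0.034, 0, 0, 0, 0, -1],
    [-0.0284, -0.034, 0, 0, 0, 0, -1],
    [0, 0, 0, 0, 0, 0, -1],
    [0, 0, 0, 0, 0, 0, -1],
  ],
)

```text
t: 1.85
tcp_pos: [0.5214, 0.303, 0.3108]
tool_rot: [-0.032, 0.999, 0.0, -0.001]
force: [-0.6, 0.3, -0.1]
finger_gap: 0.997
gripper_force: 0.0
```

Emit:
apply_moves(
  plan=[
    [0, 0, 0.03, 0, 0, 0, -1],
    [0, 0, 0.03, 0, 0, 0, -1],
    [0, 0, 0.03, 0, 0, 0, -1],
    [0, 0, 0.02, 0, 0, 0, -1],
    [0, 0, 0, 0, 0, 0, -1],
  ],
)

```text
t: 2.48
tcp_pos: [0.5197, 0.3037, 0.1996]
tool_rot: [-0.033, 0.999, -0.001, -0.002]
force: [1.0, 0.1, -0.3]
finger_gap: 1.001
gripper_force: 0.0
```

Run:
```python
from h import *
o=np.zeros((560,800,3),np.uint8)
t=snapshot("top")[:,:,::-1];s=snapshot("side")[:,:,::-1];cv2.imwrite("pics/t1.png",t);cv2.imwrite("pics/s1.png",s)
o[:560,:360]=cv2.resize(t[180:320,195:285],None,fx=4,fy=4);o[:540,360:]=cv2.resize(s[60:195,235:345],None,fx=4,fy=4)
cv2.imwrite("pics/c1.png",o)
p=sense()["tcp_pos"];print(p,proj("top",p),proj("side",p))
```

```text
[0.52170863 0.30393116 0.20187728] [215.28554377 218.22313291] [308.87678989 126.64542989]
```

View pics/c1.png

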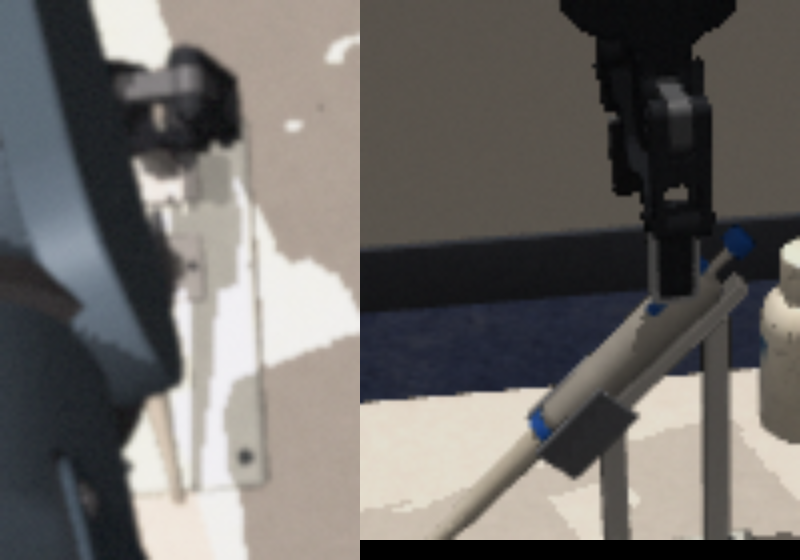

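Emit:
apply_moves(
  plan=[
    [0, 0, 0.015, 0, 0, 0, -1],
    [0, 0, 0.015, 0, 0, 0, -1],
    [0, 0, 0.015, 0, 0, 0, -1],
    [0, 0, 0.003, 0, 0, 0, -1],
    [0, 0, 0, 0, 0, 0, -1],
  ],
)

```text
t: 3.2
tcp_pos: [0.5221, 0.3028, 0.1528]
tool_rot: [-0.032, 0.999, -0.0, -0.0]
force: [1.0, -0.4, 0.7]
finger_gap: 0.998
gripper_force: 0.0
```

Run:
```python
from h import *
s=snapshot("side")[:,:,::-1]
cv2.imwrite("pics/c2.png",cv2.resize(s[60:195,235:345],None,fx=4,fy=4));print(sense()["tcp_pos"])
```

```text
[0.52234916 0.30295475 0.1533282 ]
```

View pics/c2.png

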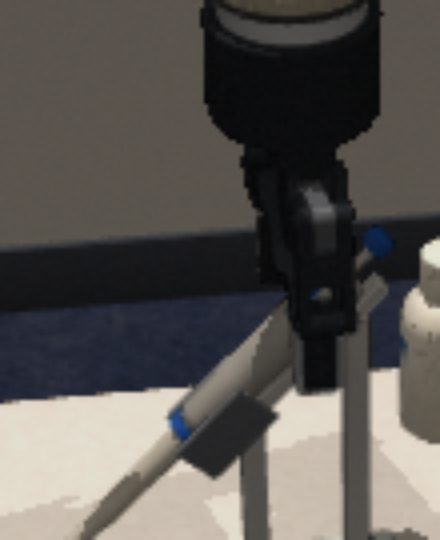

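Emit:
apply_moves(
  plan=[
    [0, 0, 0, 0, 0, 0, 1],
    [0, 0, 0, 0, 0, 0, 1],
    [0, 0, 0, 0, 0, 0, 1],
    [0, 0, 0, 0, 0, 0, 1],
    [0, 0, 0, 0, 0, 0, 1],
    [0, 0, 0, 0, 0, 0, 1],
    [0, 0, 0, 0, 0, 0, 1],
    [0, 0, 0, 0, 0, 0, 1],
  ],
  force=60,
)

```text
t: 4.25
tcp_pos: [0.5221, 0.3029, 0.1536]
tool_rot: [-0.032, 0.999, -0.0, 0.0]
force: [-0.5, -1.4, 3.7]
finger_gap: 0.253
gripper_force: 59.9
```

Emit:
apply_moves(
  plan=[
    [0, 0, -0.008, 0, 0, 0, 1],
    [0, 0, -0.015, 0, 0, 0, 1],
    [0, 0, -0.02, 0, 0, 0, 1],
    [0, 0, -0.02, 0, 0, 0, 1],
    [0, 0, -0.025, 0, 0, 0, 1],
    [0, 0, -0.025, 0, 0, 0, 1],
    [0, 0, -0.025, 0, 0, 0, 1],
    [0, 0, -0.012, 0, 0, 0, 1],
  ],
)

```text
t: 5.25
tcp_pos: [0.5228, 0.3034, 0.3057]
tool_rot: [-0.032, 0.999, 0.001, 0.002]
force: [0.7, 0.1, -1.4]
finger_gap: 0.244
gripper_force: 59.5
```

Run:
```python
from h import *
s=snapshot("side")[:,:,::-1]
cv2.imwrite("pics/c3.png",cv2.resize(s[0:260,150:450],None,fx=2,fy=2));st=sense();print(st["tcp_pos"],st["q"],st["force"],st["finger_gap"])
```

```text
[0.52316623 0.30349517 0.30662902] [ 3.41019306e-01  4.23052858e-01  1.39653714e+00  1.61374826e-04
  1.31661902e+00 -1.29413501e+00] [-0.26978672 -0.1117483   0.58449972] 0.24674249062360948
```

View pics/c3.png

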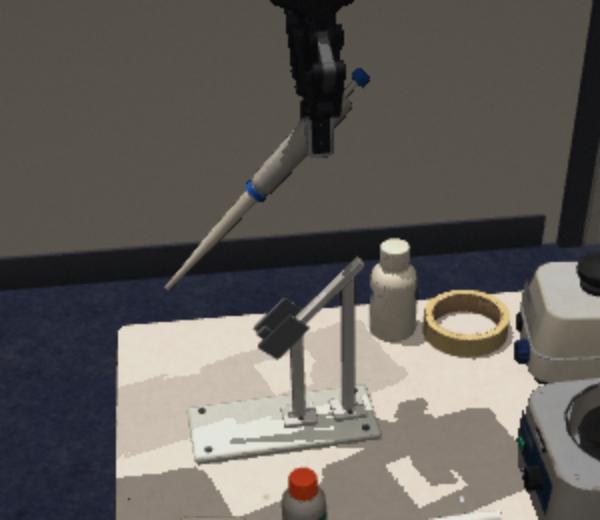

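Emit:
apply_moves(
  plan=[
    [0.001, -0.015, 0, 0, 0, 0, 1],
    [0.002, -0.03, 0, 0, 0, 0, 1],
    [0.002, -0.035, 0, 0, 0, 0, 1],
    [0.003, -0.035, 0, 0, 0, 0, 1],
    [0.002, -0.035, 0, 0, 0, 0, 1],
    [0.002, -0.035, 0, 0, 0, 0, 1],
    [0.003, -0.035, 0, 0, 0, 0, 1],
    [0.002, -0.035, 0, 0, 0, 0, 1],
  ],
)

```text
t: 6.3
tcp_pos: [0.52, 0.0455, 0.3019]
tool_rot: [-0.032, 0.999, 0.0, -0.002]
force: [0.7, 1.3, -0.7]
finger_gap: 0.251
gripper_force: 59.5
```

Emit:
apply_moves(
  plan=[
    [0.002, -0.035, 0, 0, 0, 0, 1],
    [0.002, -0.035, 0, 0, 0, 0, 1],
    [0.002, -0.03, 0, 0, 0, 0, 1],
    [0.001, -0.014, 0, 0, 0, 0, 1],
    [0, 0, 0, 0, 0, 0.1, 1],
    [0, 0, 0, 0, 0, 0.1, 1],
    [0, 0, 0, 0, 0, 0.1, 1],
    [0, 0, 0, 0, 0, 0.1, 1],
  ],
)

```text
t: 7.3
tcp_pos: [0.521, -0.0664, 0.3025]
tool_rot: [0.169, 0.986, 0.0, -0.001]
force: [0.5, 0.2, -0.4]
finger_gap: 0.246
gripper_force: 59.5
```

Emit:
apply_moves(
  plan=[
    [0, 0, 0, 0, -0.09, 0, 1],
    [0, 0, 0, 0, -0.1, 0, 1],
    [0, 0, 0, 0, -0.1, 0, 1],
    [0, 0, 0, 0, -0.1, 0, 1],
    [0, 0, 0, 0, -0.1, 0, 1],
    [0, 0, 0, 0, -0.1, 0, 1],
    [0, 0, 0, 0, -0.1, 0, 1],
    [0, 0, 0, 0, -0.095, 0, 1],
  ],
)

```text
t: 8.3
tcp_pos: [0.5206, -0.0663, 0.3028]
tool_rot: [0.154, 0.911, -0.064, 0.378]
force: [-1.0, -0.4, -1.7]
finger_gap: 0.246
gripper_force: 59.4
```

Emit:
apply_moves(
  plan=[
    [0, 0, 0, 0, 0, 0, 1],
    [0, 0, 0, 0, 0, 0, 1],
  ],
)

```text
t: 8.55
tcp_pos: [0.5223, -0.0669, 0.3036]
tool_rot: [0.154, 0.911, -0.064, 0.377]
force: [0.1, -0.2, -0.9]
finger_gap: 0.246
gripper_force: 59.4
```

Run:
```python
from h import *
from scipy.spatial.transform import Rotation as Ro
t=snapshot("top")[:,:,::-1];s=snapshot("side")[:,:,::-1]
o=np.zeros((600,800,3),np.uint8)
o[:480,:400]=cv2.resize(t[120:280,340:473],(400,480));o[:600,400:]=cv2.resize(s[140:440,220:420],(400,600))
cv2.imwrite("pics/c4.png",o);st=sense();print(st["tcp_pos"],st["q"]);R=Ro.from_quat(st["tool_rot"]).as_matrix();print(R.round(3))
g=st["tcp_pos"]-.019*R[:,2];print("grip",g)
```

```text
[ 0.52284516 -0.06722298  0.30416141] [-0.34295557  0.14218278  2.14140294  0.07079087  0.0720122  -1.64650072]
[[-0.667  0.329  0.668]
 [ 0.233  0.944 -0.233]
 [-0.708 -0.    -0.707]]
grip [ 0.51015035 -0.06279277  0.31758583]
```

View pics/c4.png

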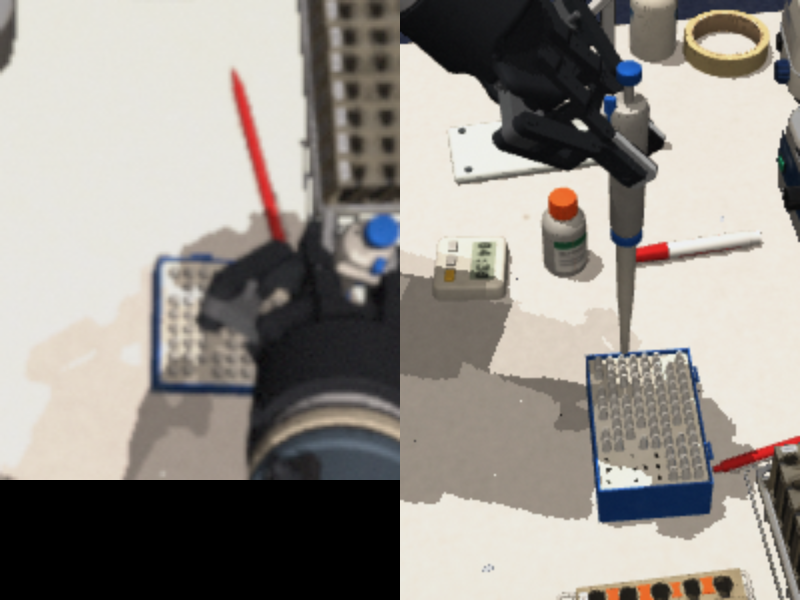

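Run:
```python
from h import *
P,e=tri((466.5,195),(334,173));print("plunger",P,e)
for Q in([.5102,-.0628,.3716],P):
  for dx in(0,):
    Q=np.array(Q); N=Q-[0,0,.258];B=Q-[0,0,.131]; print(proj("top",Q),proj("side",Q),"band",proj("side",B),"noz",proj("side",N))
# nozzle on the ray at distance .258 from plunger
o,d=ray("side",(332.5,315.5));d/=np.linalg.norm(d)
w=o-np.array([.512,-.063,.371]);b=w@d;D=b*b-(w@w-.258**2);print(D,[o+d*(-b+k*np.sqrt(max(D,0))) for k in(1,-1)])
c=[onz("side",p,.045) for p in((313,316),(364,314),(375,381),(319,388))];print(np.round(c,3),np.mean(c,0))
```

```text
plunger [ 0.51009058 -0.06036547  0.37600341] 0.002385882823142263
[467.45742622 196.60285045] [335.40364584 177.1177703 ] band [334.10018604 257.2408343 ] noz [333.11865401 317.57514866]
[466.50873127 195.92869389] [335.01967325 172.70766003] band [333.76277268 253.54307413] noz [332.81675286 314.38472397]
0.042735997946433624 [array([ 0.50995594, -0.05852761,  0.11304687]), array([ 0.46839851, -0.30763437,  0.44040416])]
[[ 0.487 -0.003  0.045]
 [ 0.569 -0.011  0.045]
 [ 0.562 -0.133  0.045]
 [ 0.479 -0.133  0.045]] [ 0.52443834 -0.07020609  0.045     ]
```

Emit:
apply_moves(
  plan=[
    [0.001, 0, 0.004, 0, 0, 0, 1],
    [0.001, -0.001, 0.006, 0, 0, 0, 1],
    [0.001, 0, 0.006, 0, 0, 0, 1],
    [0.001, -0.001, 0.006, 0, 0, 0, 1],
    [0.0015, 0, 0.005, 0, 0, 0, 1],
    [0, 0, 0, 0, 0, 0, 1],
    [0, 0, 0, 0, 0, 0, 1],
    [0, 0, 0, 0, 0, 0, 1],
  ],
)

```text
t: 9.65
tcp_pos: [0.5349, -0.0717, 0.2835]
tool_rot: [0.154, 0.911, -0.064, 0.377]
force: [-0.2, -0.1, -1.2]
finger_gap: 0.254
gripper_force: 59.4
```

Run:
```python
from h import *
from scipy.spatial.transform import Rotation as Ro
s=snapshot("side")[:,:,::-1]
cv2.imwrite("pics/c5.png",cv2.resize(s[140:440,170:470],(600,600)));st=sense();print(st["tcp_pos"],st["q"],st["qd"].round(3),st["force"]);R=Ro.from_quat(st["tool_rot"]).as_matrix();print(R.round(3))
g=st["tcp_pos"]-.019*R[:,2];print("grip",g,"noz expected px",proj("side",g-[0,0,.204]))
print(proj("side",[.524,-.068,.056]))
```

```text
[ 0.53487269 -0.07169136  0.28354164] [-0.34336935  0.20476938  2.14480459  0.59920752  0.00935081 -2.17543345] [ 0.     0.     0.001  0.003 -0.001 -0.001] [-0.14277269 -0.50411811 -0.84317466]
[[-0.668  0.33   0.667]
 [ 0.233  0.944 -0.233]
 [-0.706 -0.    -0.708]]
grip [ 0.5222023  -0.0672677   0.29699127] noz expected px [341.48428669 327.6470605 ]
[342.23083717 342.53597073]
```

View pics/c5.png

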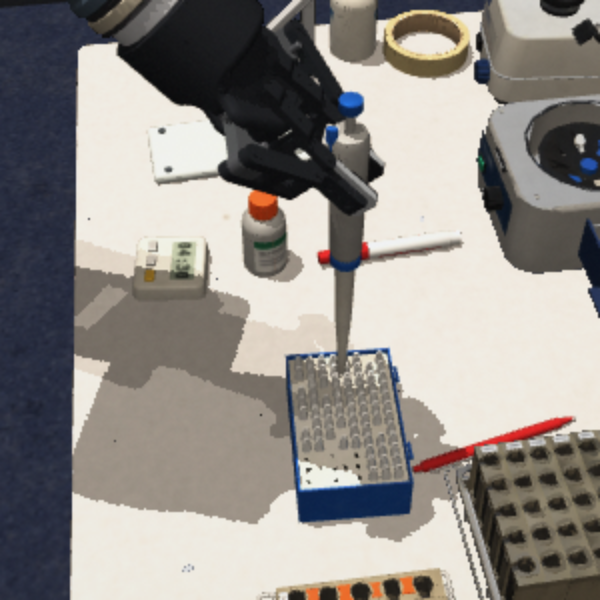

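```bash
python3 -c "
from station import *
print(sign_off())"
```

```text
the job is handed in; nothing more can be done
None
```

The pipette is out of its stand and held upright over the middle of the tip box, its nozzle about 4 cm above the tips; the job is handed in at about 10 s, and the timer, bottle and marker were not touched.

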